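# Tip the trug of mandarins into the sorting tray

## Robot

A 6-joint arm with a two-finger parallel gripper is mounted at the origin on the work surface. World frame = base frame: x ahead of the robot, y to its left, z up, the work surface at z = 0. Lengths are in m, angles in rad, forces in N, time in s.
With the tool pointing down it reaches from about 0.225 to 0.875 m from the base axis. Payload 3.4 kg.
Tool frame: the origin (TCP) lies at the very end of the fingers, on their centre line; the grasp point (between the pads) lies 19 mm behind it; z points along the fingers, y is the line along which they close (so a half turn about z gives the same grasp; the last joint's range is limited). The gripper opens to 85 mm and grips with 20 to 120 N. Pads are 22 mm wide; open, the fingers measure 114 mm over their backs; the gripper's body (76 mm by 85 mm) begins 54 mm behind the grasp point. The pads swing forward as they close: fully open they stand 13 mm farther back than shut.
Start: joints at [1.146, 0.276, 1.505, -0, 1.361, -0.121], TCP at [0.172, 0.549, 0.231] pointing down, gripper open.
Joint ranges: [-2.89, 2.89], [-0.75, 2.08], [0.22, 2.7], [-1.18, 4.32], [0.11, 2.71], [-2.7, 2.7]. Speed limits (rad/s): [2.57, 2.57, 3.14, 3.14, 3.14, 3.14].

## Interface

Orientations are given as a unit quaternion [w, x, y, z].
In Python, from rig import get_state, optics, sign_off gives the robot as it stands.
- The arm moves only by the tool send_rows, never from a script. Its argument "increments" is a list of rows, each an object with "gripper": the gripper's target within -1 to 1 (shut at 1, half-way at 0, fully open at -1); "linear": the shift along the world's x, y, z in m, a list of three; "delta_rot": the turn, a rotation vector about the world's x, y, z in rad, a list of three. In form: [{"gripper": gripper, "linear": [dx, dy, dz], "delta_rot": [rx, ry, rz]}, ...]. A call has 1 to 8 rows; each row is the pose to reach, as a shift and turn from the pose commanded when the call began; what a row does not reach only later rows make up. A row lasts 1/10 s, in which the tool goes at most 50 mm and 8.59 degrees, less where a joint would pass 70% of its speed; a pose out of reach is approached as far as the arm can. A call with a gripper value outside its range is refused whole. The fingers move at their own pace and stop on an object; "newtons" is the grip in N (left out, the last holds). Time passes only in rows, so rows that repeat a pose let the fingers close. It gives the time, the measured TCP pose, the force, the opening and the grip force at its end, in the units of the state.
- get_state(): the state, without advancing time (a new reading comes with each control period).
- optics.get_image(name): name is "scene" or "side" or "wrist"; returns a dict with "pixels" (480x640x3 uint8, blue, green, red), "K" (3x3 intrinsics, pixels), "k1" (the pictures are not rectified: a ray, as slopes to the right and down, at radius r is drawn at 1 + k1 r^2 times it, then the intrinsics apply), "rvec" (rotation vector, rad) and "tvec" (3), from world to camera coordinates, as OpenCV has them; the wrist camera has in their place "T_tool_cam" (4x4, takes a point from camera to tool coordinates, whose origin is the TCP and whose axes are the flange's). Camera axes: x right, y down, z forward; pixel columns grow to the right and rows downward; lengths in m; the calibration is good to about 2 mm. A picture is of the moment at which its call begins: read the wrist's pose just before it. There is no depth.
- sign_off(): hands the job in; it is judged then, once.
The state is a dict: "clock": time; "qpos": joint angles; "qd": joint speeds; "effort": joint torques, N m; "position": TCP position; "ee_rot": TCP orientation; "contact_force": force on the tool from outside, world axes, zero at the start; "moment": the same for the moment, N m; "width": finger opening in m; "gripper_force": force on a finger pad.
Only numpy, scipy, OpenCV 4.12 (cv2) and the standard library are available. Lean on these libraries where they do the work, as an engineer would, in place of code of your own. Each camera call takes 0.05 s, during which the arm holds its last target. There are 200 camera calls.

## Task

Carry the green trug of mandarins by its handle to the white sorting tray, hold it level with its lip close over the tray (less than 5 cm above the tray's rim), and only then tip it, so that all four mandarins roll into the tray and stay there. Then stand the empty trug upright in the middle of its blue mat again and let go. Leave the bottles and the green jug standing.

Things in the scene. Friction and masses are not known exactly. Their poses are not given: they have to be found in the camera images.
- trug_grip (a point): Where to grasp the loose pale-green fruit trug: centre of its handle bar, which runs straight across it along y, 16 mm thick (x), 20 mm high (z), 136 mm free between its two posts. It is 130 mm above the trug's underside, 100 mm behind (-x of) and 105 mm above the lip; 66 mm of air from the bar's centre down to the mandarins' tops. Axes: x to the lip, y along the bar, z up.
- trug_lip (a point): Middle of the trug's pouring lip, the upper edge at its front (+x), 100 mm ahead of the trug's centre, 25 mm above its underside. The front has no wall, only a ramp that rises 22 mm in 70 mm (17 degrees) from the flat floor to the lip. Mandarins start to roll out over it at about 25 degrees front down; 45 degrees empties it. Axes as trug_grip.
- trug_center (a point): Centre of the trug, half-way up: 70 mm above its underside, exactly 60 mm below the bar's centre. The trug is a rigid open plastic carrier 190 mm long (x), 148 mm wide over the handle posts (y), 140 mm high, about 0.3 kg empty; back and side walls 60 mm high. It stands on the mat with four mandarins in it. Axes as trug_grip.
- fruit1_center (a point): Centre of one of the four mandarins: orange ball of 60 mm diameter, about 85 g, loose, in the trug at the start; it rolls.
- fruit2_center (a point): Centre of one of the four mandarins: orange ball of 60 mm diameter, about 85 g, loose, in the trug at the start; it rolls.
- fruit3_center (a point): Centre of one of the four mandarins: orange ball of 60 mm diameter, about 85 g, loose, in the trug at the start; it rolls.
- fruit4_center (a point): Centre of one of the four mandarins: orange ball of 60 mm diameter, about 85 g, loose, in the trug at the start; it rolls.
- tray: Shallow square white sorting tray, fixed to the table, 260 x 260 mm outside, walls 5 mm thick and 36 mm high, floor 5 mm thick. Origin at the centre of its underside, on the table; x and y along its sides, z up.
- mat: Round blue mat, 280 mm in diameter and 4 mm thick, fixed to the table; the trug stands on it at the start and comes back to it. Origin at the centre of its underside, on the table.
- bottle1: Full juice bottle with a white cap, 58 mm in diameter, 150 mm high, loose, standing; to be left standing. Origin at the centre of its underside, z up.
- bottle2: Full juice bottle with a white cap, 58 mm in diameter, 150 mm high, loose, standing; to be left standing. Origin at the centre of its underside, z up.
- bottle3: Full juice bottle with a white cap, 58 mm in diameter, 150 mm high, loose, standing; to be left standing. Origin at the centre of its underside, z up.
- jug: Pale-green mug-shaped measure, 100 mm in diameter, 110 mm high, with a handle at its +y side, loose, standing empty; to be left standing. Origin at the centre of its underside, z up.
Not all that is in view belongs to the job. Leave any black look-alike of the part that bears fruit1_center alone. What is shaped like the part that bears fruit2_center but grey is not meant.

How it is judged:
On the way, in this order (a step that is already met when the one before it is completed fails the run):
1. the trug, still level (front less than 17 degrees down) and holding all four mandarins, has its lip over the tray, less than 60 mm above the tray's rim (x of trug_lip in the frame of tray between -0.13 and 0.13 m and y of trug_lip in the frame of tray between -0.13 and 0.13 m and z of trug_lip in the frame of tray below 0.096 m and angle between trug_lip's own x axis and vertical below 1.8708 rad and distance between each of fruit1_center, fruit2_center, fruit3_center, fruit4_center and trug_center below 0.13 m), for 0.1 s.
2. all four mandarins lie in the tray, with the trug tipped front down over it (x of fruit1_center in the frame of tray between -0.125 and 0.125 m and y of fruit1_center in the frame of tray between -0.125 and 0.125 m and z of each of fruit1_center, fruit2_center, fruit3_center, fruit4_center in the frame of tray below 0.055 m and x of fruit2_center in the frame of tray between -0.125 and 0.125 m and y of fruit2_center in the frame of tray between -0.125 and 0.125 m and x of fruit3_center in the frame of tray between -0.125 and 0.125 m and y of fruit3_center in the frame of tray between -0.125 and 0.125 m and x of fruit4_center in the frame of tray between -0.125 and 0.125 m and y of fruit4_center in the frame of tray between -0.125 and 0.125 m and angle between trug_lip's own x axis and vertical above 1.8708 rad and horizontal distance between trug_lip and tray below 0.2 m), for 0.1 s.
At the end, for the whole second after the job is handed in: All four mandarins lie inside the tray (centres within its walls and less than 55 mm above the table); the trug stands upright (within 0.08 rad) on the mat, its centre within 40 mm of the mat's centre horizontally (x of fruit1_center in the frame of tray between -0.125 and 0.125 m and y of fruit1_center in the frame of tray between -0.125 and 0.125 m and z of each of fruit1_center, fruit2_center, fruit3_center, fruit4_center in the frame of tray below 0.055 m and x of fruit2_center in the frame of tray between -0.125 and 0.125 m and y of fruit2_center in the frame of tray between -0.125 and 0.125 m and x of fruit3_center in the frame of tray between -0.125 and 0.125 m and y of fruit3_center in the frame of tray between -0.125 and 0.125 m and x of fruit4_center in the frame of tray between -0.125 and 0.125 m and y of fruit4_center in the frame of tray between -0.125 and 0.125 m and horizontal distance between trug_center and mat below 0.04 m and angle between trug_center's own z axis and vertical below 0.08 rad and height (world z) of trug_center between 0.068 and 0.08 m); the robot touches nothing.
It fails at once if the trug, with mandarins still in it, is tipped front down by more than 17 degrees while its lip is more than 70 mm above the tray's rim (angle between trug_lip's own x axis and vertical above 1.8708 rad and height (world z) of trug_lip above 0.106 m and distance between any of fruit1_center, fruit2_center, fruit3_center, fruit4_center and trug_center below 0.13 m).
It fails at once if a bottle or the jug is knocked over (angle between any of bottle1, bottle2, bottle3, jug's own z axis and vertical above 0.5 rad).
It also fails if it takes over 66 s, if anything falls off the work surface, if the arm or the gripper's body presses on something with over 40 N, if the wrist force passes 120 N, or if a joint passes its speed limit or range.

## Working session

There is one attempt and no reset: what is moved stays moved. The work goes in short steps, Python scripts to look and compute and a tool call to move; the robot and the scene stay as the last step left them, time stands still between calls to the robot, and variables do not carry over. Pictures are saved under pics/ and viewed, at most 11 in all, crops included, and the job is handed in when it is done.

Besides the shell and the picture viewer there is one more tool, called as name(argument=value, ...) on one line, values as JSON. send_rows: Moves the arm, as the interface text tells. Its arguments: {"type":"object","properties":{"increments":{"type":"array"},"newtons":{"type":"number"}},"required":["increments"]}

```bash
ls; mkdir -p pics; python3 - <<'E'
from rig import get_state, optics
import cv2,numpy as np,pickle
print(get_state())
ims={n:optics.get_image(n) for n in("scene","side","wrist")}
pickle.dump(ims,open("ims0.pkl","wb"))
for n in("scene","side"):
    cv2.imwrite(f"pics/{n}0.png",ims[n]["pixels"])
    print(n,ims[n]["K"],ims[n]["k1"],ims[n]["rvec"],ims[n]["tvec"])
print(ims["wrist"]["T_tool_cam"],ims["wrist"]["K"])
E
```

```text
pics
{'clock': 0.0, 'qpos': array([ 1.14597243e+00,  2.76595926e-01,  1.50617180e+00,  2.29959953e-05,
        1.36065893e+00, -1.20986907e-01]), 'qd': array([-0.00034934,  0.00099805, -0.0003937 ,  0.00086323, -0.0003556 ,
        0.0014227 ]), 'effort': array([-4.65656740e-04, -4.16759670e+01, -2.45800155e+01, -5.67284478e-04,
        1.08783631e-02, -1.10865454e-05]), 'position': array([0.1717996 , 0.54817687, 0.23042375]), 'ee_rot': array([-2.57986240e-04,  1.51337124e-01,  9.88481782e-01, -8.80033372e-04]), 'contact_force': array([-0.21866585,  0.6423711 ,  0.75563629]), 'moment': array([ 0.02953535, -0.00273457,  0.00013529]), 'gripper_force': 0.0, 'width': 0.08549527387945927}
scene [[502.45169048   0.         318.10745992]
 [  0.         502.45169048 241.34407822]
 [  0.           0.           1.        ]] -0.06210898670488302 [ 2.08100781  0.96917471 -0.46038562] [-0.3353257  -0.16493292  1.49235881]
side [[505.39952645   0.         318.19851704]
 [  0.         505.39952645 230.20794979]
 [  0.           0.           1.        ]] -0.054045275332485036 [ 2.32058138 -0.24469309  0.11096197] [-0.51333699  0.15381799  1.37389868]
[[ 1.31738924e-04 -9.61137171e-01 -2.76071224e-01  6.94375274e-02]
 [ 9.99999991e-01  1.23214482e-04  4.82227144e-05  3.62201736e-04]
 [-1.23326705e-05 -2.76071228e-01  9.61137179e-01 -1.42563141e-01]
 [ 0.00000000e+00  0.00000000e+00  0.00000000e+00  1.00000000e+00]] [[400.37991176   0.         321.40825449]
 [  0.         400.37991176 237.69210924]
 [  0.           0.           1.        ]]
```

View pics/scene0.png

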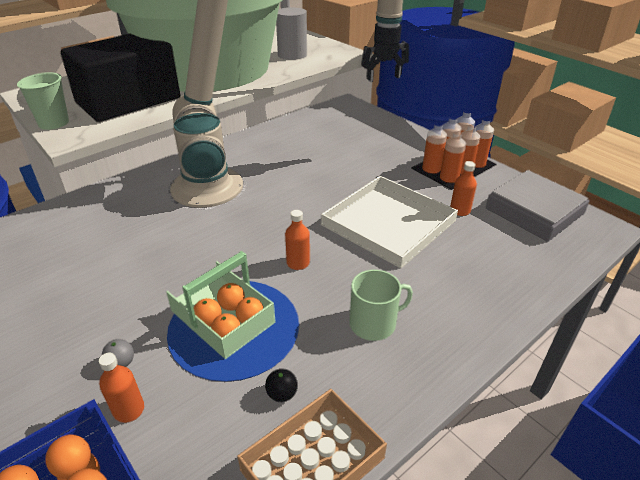

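View pics/side0.png

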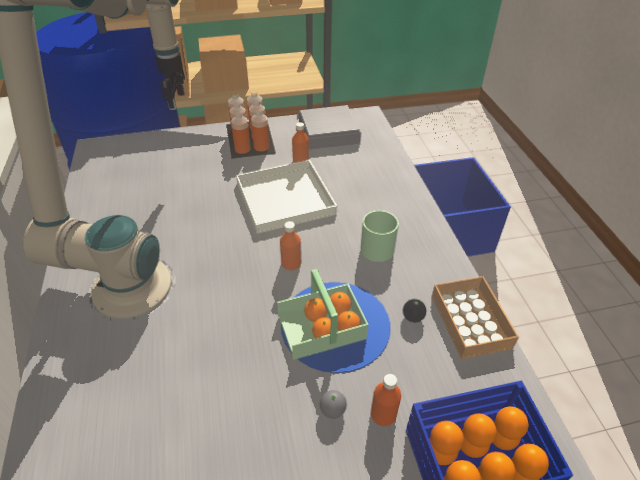

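Scene view: the trug with four mandarins stands on the blue mat at about (222,310). The tray is at (390,218), the jug at (378,303), and the bottles at (298,240), (463,190) and (120,388).

Side view: the trug is at (322,320), the tray at (287,195), the jug at (379,236), and the bottles at (290,247), (300,143) and (386,400).

What could be mistaken for the targets (scene pixels):
- Oranges in the blue crate at (60,470).
- Black ball at (281,385).
- Grey ball at (118,352).
- Jug at (378,303), the same green as the trug.
- Green cup at (43,100) and tub at (200,40).
- Rack bottles at (455,145).

I choose the green carrier with a bar and four oranges on the round mat, and check it in a close crop.

```bash
cat > h.py <<'E'
import cv2,numpy as np
from scipy.spatial.transform import Rotation as R
def pose(im,st=None):
    "camera centre, R cam->world"
    if "rvec" in im:
        M=cv2.Rodrigues(np.array(im["rvec"],float))[0]; return -M.T@np.array(im["tvec"]).ravel(),M.T
    q=st["ee_rot"]; Rt=R.from_quat([q[1],q[2],q[3],q[0]]).as_matrix(); T=np.array(im["T_tool_cam"])
    return st["position"]+Rt@T[:3,3],Rt@T[:3,:3]
def rays(im,uv,st=None):
    p=cv2.undistortPoints(np.array(uv,float).reshape(-1,1,2),im["K"],np.array([im["k1"],0,0,0.]))[:,0]
    c,M=pose(im,st); d=np.c_[p,np.ones(len(p))]@M.T
    return c,d/np.linalg.norm(d,axis=1,keepdims=True)
def plane(im,uv,z,st=None):
    c,d=rays(im,uv,st); return c+d*((z-c[2])/d[:,2:3])
def tri(*obs):
    A=np.zeros((3,3));b=np.zeros(3);L=[]
    for im,uv,st in obs:
        c,d=rays(im,[uv],st); P=np.eye(3)-np.outer(d[0],d[0]);A+=P;b+=P@c;L.append((P,c))
    x=np.linalg.solve(A,b); return x,max(np.linalg.norm(P@(x-c)) for P,c in L)
E
python3 - <<'E'
import pickle;from h import *
ims=pickle.load(open("ims0.pkl","rb"))
a=cv2.resize(ims["scene"]["pixels"][240:380,150:310],None,fx=2.5,fy=2.5*1,interpolation=cv2.INTER_CUBIC)
b=cv2.resize(ims["side"]["pixels"][250:390,260:420],None,fx=2.5,fy=2.5,interpolation=cv2.INTER_CUBIC)
cv2.imwrite("pics/crop1.png",np.hstack([a,b]))
for n in("scene","side"):
    im=ims[n];h=cv2.cvtColor(im["pixels"],cv2.COLOR_BGR2HSV)
    m=cv2.inRange(h,(100,150,60),(125,255,255))
    nn,l,s,c=cv2.connectedComponentsWithStats(m)
    box=(slice(240,400),slice(140,420))
    k=np.bincount(l[box][m[box]>0]).argmax()
    cs=max(cv2.findContours((l==k).astype(np.uint8),0,1)[0],key=cv2.contourArea)
    p=plane(im,cs[:,0],0.004)[:,:2]
    hull=p
    # robust circle: radius .14
    from scipy.optimize import least_squares
    r=least_squares(lambda c:np.linalg.norm(p-c,axis=1)-.14,p.mean(0),loss="cauchy",f_scale=.002)
    print(n,"mat",r.x,np.median(abs(r.fun)),s[k])
    w=cv2.inRange(h,(0,0,190),(60,40,255)) if n=="scene" else cv2.inRange(h,(0,0,185),(60,50,255))
    nn,l,s,c=cv2.connectedComponentsWithStats(w)
    pt=(385,215) if n=="scene" else (280,190)
    k=l[pt[1],pt[0]];print(s[k])
    ct=max(cv2.findContours((l==k).astype(np.uint8),0,1)[0],key=cv2.contourArea)
    q=cv2.approxPolyDP(cv2.convexHull(ct),8,True)[:,0];print(q.tolist());print(plane(im,q,.036).round(3).tolist())
    o=cv2.inRange(h,(5,150,120),(18,255,255))
E
```

```text
scene mat [ 0.5178678  -0.23585924] 0.003534998999113803 [ 167  282  132   99 5291]
[ 322  176  136   91 4618]
[[457, 210], [402, 266], [322, 214], [379, 176]]
[[0.587, 0.43, 0.036], [0.644, 0.151, 0.036], [0.369, 0.141, 0.036], [0.332, 0.392, 0.036]]
side mat [ 0.50816482 -0.23114009] 0.0017134774623281668 [336 365  22   7  53]
[  237   100   403   380 42748]
[[240, 171], [301, 110], [477, 100], [639, 479], [593, 479], [429, 399], [255, 223]]
[[0.345, 0.412, 0.036], [0.619, 0.761, 0.036], [1.341, 0.699, 0.036], [1.015, -0.76, 0.036], [0.924, -0.737, 0.036], [0.666, -0.5, 0.036], [0.363, 0.145, 0.036]]
```

View pics/crop1.png

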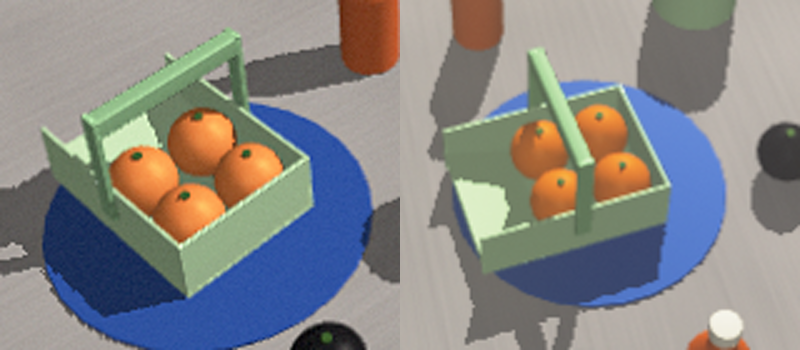

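The crop confirms it: the carrier has a handle bar and four mandarins, and the open front with its lip faces the robot (left in the side crop). The bar ends are near scene (188,287)/(244,256) and side (334,315)/(314,270). Next I triangulate.

```bash
python3 - <<'E'
import pickle;from h import *
ims=pickle.load(open("ims0.pkl","rb"));S,D=ims["scene"],ims["side"]
def t(n,a,b):
    x,e=tri((S,a,None),(D,b,None));print(n,x.round(3),round(e,4));return x
cs=lambda x,y:(150+x/2.5,240+y/2.5)
cd=lambda x,y:(260+(x-400)/2.5,250+y/2.5)
a=t("bar-y",cs(93,120),cd(585,162));b=t("bar+y",cs(233,38),cd(537,51))
print("mid",(a+b)/2,"len",np.linalg.norm(a-b),"yaw",np.degrees(np.arctan2(*(b-a)[1::-1])))
t("back wall corner -y",cs(183,245),cd(668,185));t("back +y",cs(311,158),cd(622,88))
t("tray A",(380,178),(238,171));t("tray B",(457,211),(318,163));t("tray C",(403,251),(335,208));t("tray D",(322,215),(251,221))
for n,a,b in(("b1 cap",(296,215),(290,227)),("b2 cap",(469,166),(300,127)),("b3 cap",(108,360),(390,381))):t(n,a,b)
t("jug rim",(376,284),(379,224))
for n,uv in(("b1",(298,262)),("b2",(462,208)),("b3",(124,413)),("jug",(374,325))):print(n,plane(S,[uv],0.0).round(3))
for n,uv in(("b1",(290,263)),("b2",(301,160)),("b3",(385,418)),("jug",(379,250))):print(n,plane(D,[uv],0.0).round(3))
# mat: side by blue with shadow
for n,im in(("scene",S),("side",D)):
    h=cv2.cvtColor(im["pixels"],cv2.COLOR_BGR2HSV);m=cv2.inRange(h,(95,110,30),(130,255,255))
    m[:240]=0;m[385:]=0;m[:,:140]=0;m[:,400:]=0
    c=np.vstack(cv2.findContours(m,0,1)[0]);hu=cv2.convexHull(c)[:,0];p=plane(im,hu,.004)[:,:2]
    print(n,"mat",cv2.minEnclosingCircle(p.astype(np.float32)))
E
```

```text
bar-y [ 0.494 -0.306  0.139] 0.0013
bar+y [ 0.48  -0.168  0.138] 0.0006
mid [ 0.487286   -0.23705256  0.13837958] len 0.13956524918663762 yaw 95.89428562482848
back wall corner -y [ 0.582 -0.292  0.06 ] 0.0021
back +y [ 0.57  -0.161  0.058] 0.0032
tray A [0.339 0.394 0.04 ] 0.0082
tray B [0.607 0.393 0.053] 0.0076
tray C [0.614 0.179 0.035] 0.0105
tray D [0.354 0.158 0.024] 0.0073
b1 cap [ 0.447 -0.004  0.142] 0.0017
b2 cap [0.564 0.479 0.14 ] 0.0021
b3 cap [ 0.566 -0.494  0.143] 0.0015
jug rim [0.697 0.001 0.104] 0.0047
b1 [[ 0.445 -0.001  0.   ]]
b2 [[0.562 0.494 0.   ]]
b3 [[ 0.568 -0.504  0.   ]]
jug [[ 0.709 -0.002  0.   ]]
b1 [[ 0.442 -0.004  0.   ]]
b2 [[0.566 0.481 0.   ]]
b3 [[ 0.567 -0.505  0.   ]]
jug [[ 0.706 -0.006  0.   ]]
scene mat ((0.5210246443748474, -0.23523274064064026), 0.13968895375728607)
side mat ((0.517928957939148, -0.23816648125648499), 0.13896635174751282)
```

```bash
python3 - <<'E'
import pickle;from h import *
ims=pickle.load(open("ims0.pkl","rb"))
a=cv2.resize(ims["scene"]["pixels"][165:275,310:470],None,fx=2.5,fy=2.5,interpolation=cv2.INTER_CUBIC)
b=cv2.resize(ims["side"]["pixels"][140:250,210:370],None,fx=2.5,fy=2.5,interpolation=cv2.INTER_CUBIC)
cv2.imwrite("pics/crop2.png",np.hstack([a,b]))
E
```

```text
(no output)
```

View pics/crop2.png

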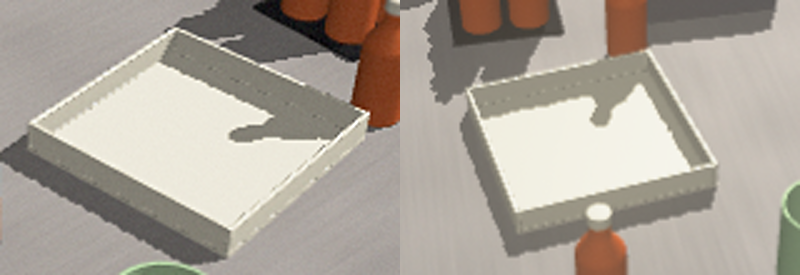

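The tray crop shows the rim corners at scene-crop (175,30), (368,113), (231,232), (30,125), and at side-crop (468,92), (650,52), (717,165), (518,212). Bottle2 stands just beyond its +y side.

```bash
python3 - <<'E'
import pickle;from h import *
ims=pickle.load(open("ims0.pkl","rb"));S,D=ims["scene"],ims["side"]
X=[]
for a,b in zip([(175,30),(368,113),(231,232),(30,125)],[(468,92),(650,52),(717,165),(518,212)]):
    x,e=tri((S,(310+a[0]/2.5,165+a[1]/2.5),None),(D,(210+(b[0]-400)/2.5,140+b[1]/2.5),None));X.append(x);print(x.round(3),round(e,4))
X=np.array(X);print(X.mean(0),[np.linalg.norm(X[i]-X[i-1]).round(3) for i in range(4)],np.degrees(np.arctan2(*(X[1]-X[0])[1::-1])))
E
```

```text
[0.333 0.395 0.029] 0.0022
[0.588 0.428 0.034] 0.0026
[0.622 0.176 0.031] 0.0006
[0.369 0.141 0.032] 0.0006
[0.47773784 0.28505157 0.03152403] [np.float64(0.256), np.float64(0.257), np.float64(0.254), np.float64(0.256)] 7.4638722156497534
```

send_rows(increments=[{"gripper": -1, "linear": [0.016, -0.039, 0.002], "delta_rot": [0, 0, -0.07]}, {"gripper": -1, "linear": [0.032, -0.078, 0.004], "delta_rot": [0, 0, -0.14]}, {"gripper": -1, "linear": [0.048, -0.117, 0.006], "delta_rot": [0, 0, -0.21]}, {"gripper": -1, "linear": [0.064, -0.156, 0.008], "delta_rot": [0, 0, -0.28]}, {"gripper": -1, "linear": [0.08, -0.195, 0.01], "delta_rot": [0, 0, -0.35]}, {"gripper": -1, "linear": [0.096, -0.234, 0.012], "delta_rot": [0, 0, -0.42]}, {"gripper": -1, "linear": [0.112, -0.273, 0.014], "delta_rot": [0, 0, -0.49]}, {"gripper": -1, "linear": [0.128, -0.312, 0.016], "delta_rot": [0, 0, -0.56]}])

```text
clock: 0.95
position: [0.3001, 0.2351, 0.2473]
ee_rot: [0.0, 0.42, 0.908, 0.0]
contact_force: [-0.1, 0.7, -0.6]
width: 0.0857
gripper_force: 0.0
```

send_rows(increments=[{"gripper": -1, "linear": [0.016, -0.039, 0.002], "delta_rot": [0, 0, -0.07]}, {"gripper": -1, "linear": [0.032, -0.078, 0.004], "delta_rot": [0, 0, -0.14]}, {"gripper": -1, "linear": [0.048, -0.117, 0.006], "delta_rot": [0, 0, -0.21]}, {"gripper": -1, "linear": [0.064, -0.156, 0.008], "delta_rot": [0, 0, -0.28]}, {"gripper": -1, "linear": [0.08, -0.195, 0.01], "delta_rot": [0, 0, -0.35]}, {"gripper": -1, "linear": [0.096, -0.234, 0.012], "delta_rot": [0, 0, -0.42]}, {"gripper": -1, "linear": [0.112, -0.273, 0.014], "delta_rot": [0, 0, -0.49]}, {"gripper": -1, "linear": [0.128, -0.312, 0.016], "delta_rot": [0, 0, -0.56]}])

```text
clock: 1.75
position: [0.4282, -0.077, 0.2633]
ee_rot: [-0.0, 0.655, 0.756, 0.0]
contact_force: [0.3, -0.5, -0.4]
width: 0.0855
gripper_force: 0.0
```

send_rows(increments=[{"gripper": -1, "linear": [0.015, -0.04, 0], "delta_rot": [0, 0, -0.02]}, {"gripper": -1, "linear": [0.03, -0.08, 0], "delta_rot": [0, 0, -0.04]}, {"gripper": -1, "linear": [0.045, -0.12, 0], "delta_rot": [0, 0, -0.05]}, {"gripper": -1, "linear": [0.059, -0.162, 0], "delta_rot": [0, 0, -0.05]}, {"gripper": -1, "linear": [0.059, -0.162, 0], "delta_rot": [0, 0, -0.05]}, {"gripper": -1, "linear": [0.059, -0.162, 0], "delta_rot": [0, 0, -0.05]}])

```text
clock: 2.35
position: [0.4867, -0.2377, 0.2624]
ee_rot: [-0.001, 0.673, 0.74, 0.0]
contact_force: [0.0, 1.1, -0.4]
width: 0.0852
gripper_force: 0.0
```

```bash
python3 - <<'E'
from rig import get_state, optics
from h import *
import pickle
st=get_state();im=optics.get_image("wrist");pickle.dump((st,im),open("w1.pkl","wb"))
cv2.imwrite("pics/w1.png",im["pixels"]);print(st["position"],st["ee_rot"],st["qpos"],st["clock"],st["contact_force"])
E
```

```text
[ 0.48671428 -0.23774807  0.26238566] [-1.18757727e-03  6.72614087e-01  7.39992484e-01  6.01435020e-05] [-5.83187970e-01  2.10583215e-01  1.51772048e+00  4.90362035e-04
  1.41561731e+00 -6.78587919e-01] 2.35 [ 0.0355678   1.07272705 -0.39439147]
```

View pics/w1.png

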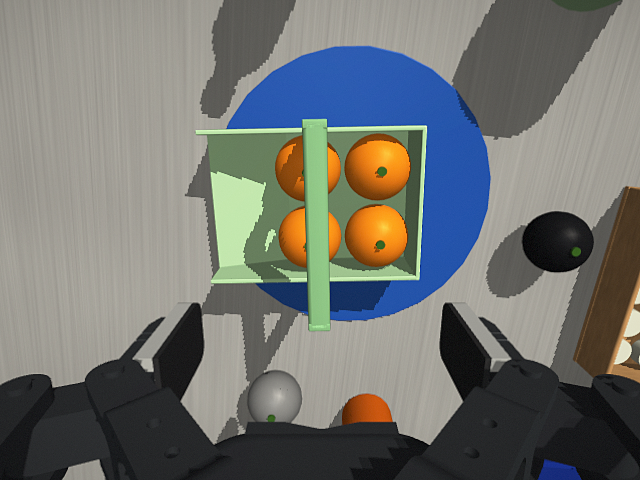

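Wrist view: bar from (315,121) to (319,328), lip to the left, four mandarins in two rows, back wall on the right at (423,200). The bar is almost parallel to the image's vertical.

```bash
python3 - <<'E'
import pickle;from h import *
st,im=pickle.load(open("w1.pkl","rb"));ims=pickle.load(open("ims0.pkl","rb"))
p=plane(im,[(303,120),(327,121),(309,329),(330,328)],.144,st);print(p.round(4))
a,b=p[:2].mean(0),p[2:].mean(0);print("mid",(a+b)/2,"len",np.linalg.norm(a-b),np.linalg.norm(p[0]-p[1]),"yaw",np.degrees(np.arctan2(*(a-b)[1::-1])))
for w,s,d in(((315,122),(243,255),(314.5,270.5)),((319.5,327),(187,288),(334,315))):
    x,e=tri((im,w,st),(ims["scene"],s,None),(ims["side"],d,None));print(x.round(4),round(e,4))
q=st["ee_rot"];M=R.from_quat([q[1],q[2],q[3],q[0]]).as_matrix();print("tool y yaw",np.degrees(np.arctan2(M[1,1],M[0,1])))
h=cv2.cvtColor(im["pixels"],cv2.COLOR_BGR2HSV);m=cv2.inRange(h,(105,150,60),(125,255,255));m[330:]=0
c=np.vstack(cv2.findContours(m,0,1)[0]);P=plane(im,cv2.convexHull(c)[:,0],.004,st)[:,:2]
print("mat",cv2.minEnclosingCircle(P.astype(np.float32)))
E
```

```text
[[ 0.4689 -0.1672  0.144 ]
 [ 0.4839 -0.1664  0.144 ]
 [ 0.4853 -0.3116  0.144 ]
 [ 0.5004 -0.3094  0.144 ]]
mid [ 0.4846355  -0.23863079  0.144     ] len 0.14463546083918613 0.015017593289827774 yaw 96.50699744414194
[ 0.4781 -0.1674  0.1373] 0.0017
[ 0.4941 -0.3088  0.1411] 0.0028
tool y yaw 5.461719190618994
mat ((0.5171583890914917, -0.2353079617023468), 0.13920703530311584)
```

send_rows(increments=[{"gripper": -1, "linear": [-0.002, 0, -0.03], "delta_rot": [0, 0, 0.018]}, {"gripper": -1, "linear": [-0.002, 0, -0.06], "delta_rot": [0, 0, 0.018]}, {"gripper": -1, "linear": [-0.002, 0, -0.09], "delta_rot": [0, 0, 0.018]}, {"gripper": -1, "linear": [-0.002, 0, -0.12], "delta_rot": [0, 0, 0.018]}, {"gripper": -1, "linear": [-0.002, 0, -0.137], "delta_rot": [0, 0, 0.018]}, {"gripper": -1, "linear": [-0.002, 0, -0.147], "delta_rot": [0, 0, 0.018]}, {"gripper": -1, "linear": [-0.002, 0, -0.147], "delta_rot": [0, 0, 0.018]}])

```text
clock: 3.1
position: [0.4841, -0.2356, 0.1156]
ee_rot: [-0.001, 0.665, 0.747, -0.0]
contact_force: [0.1, -0.0, 0.1]
width: 0.0853
gripper_force: 0.0
```

send_rows(increments=[{"gripper": 0.4, "linear": [0, 0, 0], "delta_rot": [0, 0, 0]}, {"gripper": 0.7, "linear": [0, 0, 0], "delta_rot": [0, 0, 0]}, {"gripper": 1, "linear": [0, 0, 0], "delta_rot": [0, 0, 0]}, {"gripper": 1, "linear": [0, 0, 0], "delta_rot": [0, 0, 0]}, {"gripper": 1, "linear": [0, 0, 0], "delta_rot": [0, 0, 0]}, {"gripper": 1, "linear": [0, 0, 0], "delta_rot": [0, 0, 0]}, {"gripper": 1, "linear": [0, 0, 0], "delta_rot": [0, 0, 0]}], newtons=80)

```text
clock: 3.8
position: [0.484, -0.2375, 0.1165]
ee_rot: [-0.001, 0.665, 0.747, -0.001]
contact_force: [-4.9, -1.1, 4.6]
width: 0.0148
gripper_force: 79.8
```

send_rows(increments=[{"gripper": 1, "linear": [0, 0, 0.004], "delta_rot": [0, 0, 0]}, {"gripper": 1, "linear": [0, 0, 0.014], "delta_rot": [0, 0, 0]}, {"gripper": 1, "linear": [0, 0, 0.03], "delta_rot": [0, 0, 0]}, {"gripper": 1, "linear": [0, 0, 0.05], "delta_rot": [0, 0, 0]}, {"gripper": 1, "linear": [0, 0, 0.07], "delta_rot": [0, 0, 0]}, {"gripper": 1, "linear": [0, 0, 0.088], "delta_rot": [0, 0, 0]}, {"gripper": 1, "linear": [0, 0, 0.098], "delta_rot": [0, 0, 0]}, {"gripper": 1, "linear": [0, 0, 0.1], "delta_rot": [0, 0, 0]}])

```text
clock: 4.6
position: [0.4858, -0.2375, 0.2173]
ee_rot: [0.001, 0.665, 0.747, 0.0]
contact_force: [0.2, -0.2, -6.6]
width: 0.0148
gripper_force: 78.3
```

```bash
python3 - <<'E'
from rig import get_state, optics
from h import *
st=get_state()
a=optics.get_image("side")["pixels"][160:400,200:460];b=optics.get_image("wrist")["pixels"]
a=cv2.resize(a,(400,369));b=cv2.resize(b,(400,300))
o=np.zeros((369,800,3),np.uint8);o[:,:400]=a;o[:300,400:]=b;cv2.imwrite("pics/lift.png",o)
print(st["position"],st["contact_force"],st["moment"],st["width"])
E
```

```text
[ 0.4857589  -0.23746887  0.21733262] [ 0.19505708 -0.21267662 -6.6333645 ] [0.01003127 0.10816772 0.00926587] 0.014828978631338158
```

View pics/lift.png

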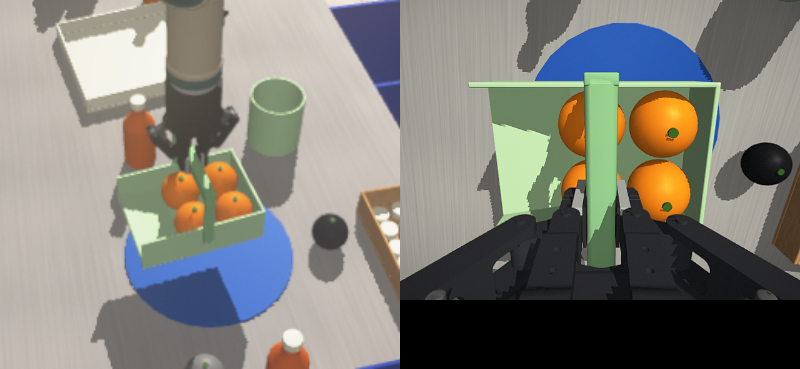

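The trug hangs level with all four mandarins in it, bar between the pads. Next I raise it and carry it to the tray.

send_rows(increments=[{"gripper": 1, "linear": [0, 0, 0.01], "delta_rot": [0, 0, 0]}, {"gripper": 1, "linear": [0, 0, 0.03], "delta_rot": [0, 0, 0]}, {"gripper": 1, "linear": [0, 0, 0.05], "delta_rot": [0, 0, 0]}, {"gripper": 1, "linear": [0, 0, 0.067], "delta_rot": [0, 0, 0]}, {"gripper": 1, "linear": [0, 0, 0.075], "delta_rot": [0, 0, 0]}, {"gripper": 1, "linear": [0.002, 0.008, 0.077], "delta_rot": [0, 0, 0]}, {"gripper": 1, "linear": [0.005, 0.024, 0.077], "delta_rot": [0, 0, 0]}, {"gripper": 1, "linear": [0.01, 0.046, 0.077], "delta_rot": [0, 0, 0]}])

```text
clock: 5.5
position: [0.4944, -0.1899, 0.2919]
ee_rot: [-0.002, 0.666, 0.746, -0.0]
contact_force: [0.6, 0.4, -7.1]
width: 0.0145
gripper_force: 78.5
```

send_rows(increments=[{"gripper": 1, "linear": [0.006, 0.028, 0], "delta_rot": [0, 0, 0.01]}, {"gripper": 1, "linear": [0.012, 0.056, 0], "delta_rot": [0, 0, 0.025]}, {"gripper": 1, "linear": [0.018, 0.084, 0], "delta_rot": [0, 0, 0.04]}, {"gripper": 1, "linear": [0.024, 0.112, 0], "delta_rot": [0, 0, 0.055]}, {"gripper": 1, "linear": [0.03, 0.14, 0], "delta_rot": [0, 0, 0.07]}, {"gripper": 1, "linear": [0.036, 0.168, 0], "delta_rot": [0, 0, 0.085]}, {"gripper": 1, "linear": [0.042, 0.196, 0], "delta_rot": [0, 0, 0.1]}, {"gripper": 1, "linear": [0.048, 0.224, 0], "delta_rot": [0, 0, 0.115]}])

```text
clock: 6.3
position: [0.5418, 0.0356, 0.2919]
ee_rot: [-0.002, 0.621, 0.784, -0.0]
contact_force: [1.0, 0.1, -7.3]
width: 0.0149
gripper_force: 78.5
```

send_rows(increments=[{"gripper": 1, "linear": [0.006, 0.028, 0], "delta_rot": [0, 0, 0.015]}, {"gripper": 1, "linear": [0.012, 0.056, 0], "delta_rot": [0, 0, 0.03]}, {"gripper": 1, "linear": [0.018, 0.084, 0], "delta_rot": [0, 0, 0.045]}, {"gripper": 1, "linear": [0.024, 0.112, 0], "delta_rot": [0, 0, 0.06]}, {"gripper": 1, "linear": [0.03, 0.14, 0], "delta_rot": [0, 0, 0.075]}, {"gripper": 1, "linear": [0.036, 0.168, 0], "delta_rot": [0, 0, 0.09]}, {"gripper": 1, "linear": [0.042, 0.196, 0], "delta_rot": [0, 0, 0.105]}, {"gripper": 1, "linear": [0.048, 0.224, 0], "delta_rot": [0, 0, 0.12]}])

```text
clock: 7.1
position: [0.5893, 0.2593, 0.2915]
ee_rot: [-0.002, 0.572, 0.82, -0.001]
contact_force: [0.8, -0.5, -6.2]
width: 0.0149
gripper_force: 78.5
```

send_rows(increments=[{"gripper": 1, "linear": [0.006, 0.024, 0], "delta_rot": [0, 0, 0]}, {"gripper": 1, "linear": [0.01, 0.044, 0], "delta_rot": [0, 0, 0]}, {"gripper": 1, "linear": [0.014, 0.058, 0], "delta_rot": [0, 0, 0]}, {"gripper": 1, "linear": [0.017, 0.068, 0], "delta_rot": [0, 0, 0]}, {"gripper": 1, "linear": [0.018, 0.074, 0], "delta_rot": [0, 0, 0]}, {"gripper": 1, "linear": [0.018, 0.076, 0], "delta_rot": [0, 0, 0]}, {"gripper": 1, "linear": [0.018, 0.076, 0], "delta_rot": [0, 0, 0]}])

```text
clock: 7.8
position: [0.6088, 0.3322, 0.2933]
ee_rot: [-0.0, 0.573, 0.819, -0.0]
contact_force: [1.0, 0.2, -7.1]
width: 0.0145
gripper_force: 78.5
```

send_rows(increments=[{"gripper": 1, "linear": [0, 0, -0.008], "delta_rot": [0, 0, 0]}, {"gripper": 1, "linear": [0, 0, -0.022], "delta_rot": [0, 0, 0]}, {"gripper": 1, "linear": [0, 0, -0.04], "delta_rot": [0, 0, 0]}, {"gripper": 1, "linear": [0, 0, -0.058], "delta_rot": [0, 0, 0]}, {"gripper": 1, "linear": [0, 0, -0.07], "delta_rot": [0, 0, 0]}, {"gripper": 1, "linear": [0, 0, -0.078], "delta_rot": [0, 0, 0]}, {"gripper": 1, "linear": [0, 0, -0.08], "delta_rot": [0, 0, 0]}, {"gripper": 1, "linear": [0, 0, -0.08], "delta_rot": [0, 0, 0]}])

```text
clock: 8.6
position: [0.6092, 0.3326, 0.2135]
ee_rot: [0.0, 0.573, 0.819, 0.0]
contact_force: [-0.2, 0.6, -6.7]
width: 0.0149
gripper_force: 78.6
```

```bash
python3 - <<'E'
from rig import get_state, optics
from h import *
st=get_state()
a=optics.get_image("side")["pixels"][60:300,180:440];b=optics.get_image("scene")["pixels"][80:320,260:520]
cv2.imwrite("pics/over.png",cv2.resize(np.hstack([a,b]),(800,369)))
print(st["position"],st["qpos"],st["contact_force"],st["moment"],st["width"])
q=st["ee_rot"];M=R.from_quat([q[1],q[2],q[3],q[0]]).as_matrix();print("tool y yaw",np.degrees(np.arctan2(M[1,1],M[0,1])))
E
```

```text
[0.60922448 0.33263118 0.21348206] [ 3.99619279e-01  4.65727664e-01  1.25212805e+00 -1.84088434e-05
  1.42331568e+00  4.97990841e-02] [-0.15959583  0.60074884 -6.73492409] [-0.05377978  0.13933726  0.00961972] 0.014925709809946895
tool y yaw 20.043375475695775
```

View pics/over.png

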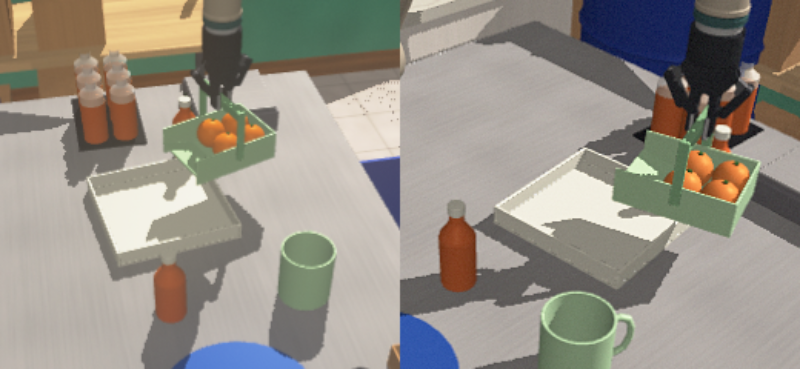

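Both views show the trug level with four mandarins, its lip over the tray and clear of bottle2. Next I lower it the rest of the way and compute the tipping table (pivot at the lip).

send_rows(increments=[{"gripper": 1, "linear": [0, 0, -0.006], "delta_rot": [0, 0, 0]}, {"gripper": 1, "linear": [0, 0, -0.018], "delta_rot": [0, 0, 0]}, {"gripper": 1, "linear": [0, 0, -0.032], "delta_rot": [0, 0, 0]}, {"gripper": 1, "linear": [0, 0, -0.042], "delta_rot": [0, 0, 0]}, {"gripper": 1, "linear": [0, 0, -0.047], "delta_rot": [0, 0, 0]}, {"gripper": 1, "linear": [0, 0, -0.047], "delta_rot": [0, 0, 0]}, {"gripper": 1, "linear": [0, 0, -0.047], "delta_rot": [0, 0, 0]}, {"gripper": 1, "linear": [0, 0, -0.047], "delta_rot": [0, 0, 0]}])

```text
clock: 9.5
position: [0.6096, 0.3329, 0.1671]
ee_rot: [0.0, 0.573, 0.819, 0.001]
contact_force: [0.1, 0.5, -7.3]
width: 0.0143
gripper_force: 78.5
```

```bash
python3 - <<'E'
import numpy as np
from rig import get_state, optics
from h import *
st=get_state();im=optics.get_image("wrist");sc=optics.get_image("scene")["pixels"][80:320,260:520]
cv2.imwrite("pics/lip.png",np.hstack([cv2.resize(im["pixels"],(400,300)),cv2.resize(sc,(325,300))]))
print(st["position"])
d=np.array([-.94,-.342]);y=np.array([.342,-.94])
for t in np.arange(3,52,3):
    a=np.radians(t);x0,z0=-.1,.0875
    dx=np.cos(a)*x0+np.sin(a)*z0-x0;dz=-np.sin(a)*x0+np.cos(a)*z0-z0
    print(t,(d*dx).round(3),round(dz,3),(y*a).round(3))
E
```

```text
[0.60958303 0.33293904 0.16709852]
3 [-0.004 -0.002] 0.005 [ 0.018 -0.049]
6 [-0.009 -0.003] 0.01 [ 0.036 -0.098]
9 [-0.014 -0.005] 0.015 [ 0.054 -0.148]
12 [-0.019 -0.007] 0.019 [ 0.072 -0.197]
15 [-0.024 -0.009] 0.023 [ 0.09  -0.246]
18 [-0.03  -0.011] 0.027 [ 0.107 -0.295]
21 [-0.036 -0.013] 0.03 [ 0.125 -0.345]
24 [-0.042 -0.015] 0.033 [ 0.143 -0.394]
27 [-0.048 -0.017] 0.036 [ 0.161 -0.443]
30 [-0.054 -0.02 ] 0.038 [ 0.179 -0.492]
33 [-0.06  -0.022] 0.04 [ 0.197 -0.541]
36 [-0.066 -0.024] 0.042 [ 0.215 -0.591]
39 [-0.073 -0.026] 0.043 [ 0.233 -0.64 ]
42 [-0.079 -0.029] 0.044 [ 0.251 -0.689]
45 [-0.086 -0.031] 0.045 [ 0.269 -0.738]
48 [-0.092 -0.034] 0.045 [ 0.287 -0.787]
51 [-0.099 -0.036] 0.045 [ 0.304 -0.837]
```

View pics/lip.png

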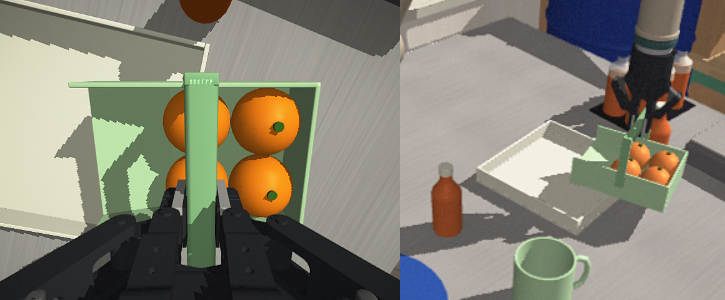

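The trug is level just above the rim, lip inside the tray (about 43 mm above the rim), all four mandarins in it. I tip it now.

send_rows(increments=[{"gripper": 1, "linear": [-0.004, -0.002, 0.005], "delta_rot": [0.018, -0.049, 0]}, {"gripper": 1, "linear": [-0.009, -0.003, 0.01], "delta_rot": [0.036, -0.098, 0]}, {"gripper": 1, "linear": [-0.014, -0.005, 0.015], "delta_rot": [0.054, -0.148, 0]}, {"gripper": 1, "linear": [-0.019, -0.007, 0.019], "delta_rot": [0.072, -0.197, 0]}, {"gripper": 1, "linear": [-0.024, -0.009, 0.023], "delta_rot": [0.09, -0.246, 0]}, {"gripper": 1, "linear": [-0.03, -0.011, 0.027], "delta_rot": [0.107, -0.295, 0]}, {"gripper": 1, "linear": [-0.036, -0.013, 0.03], "delta_rot": [0.125, -0.345, 0]}, {"gripper": 1, "linear": [-0.042, -0.015, 0.033], "delta_rot": [0.143, -0.394, 0]}], newtons=110)

```text
clock: 10.4
position: [0.5659, 0.3172, 0.1998]
ee_rot: [0.12, 0.561, 0.801, 0.171]
contact_force: [0.3, 0.9, -7.9]
width: 0.0143
gripper_force: 108.0
```

send_rows(increments=[{"gripper": 1, "linear": [-0.003, -0.001, 0.0015], "delta_rot": [0.009, -0.025, 0]}, {"gripper": 1, "linear": [-0.006, -0.002, 0.003], "delta_rot": [0.018, -0.049, 0]}, {"gripper": 1, "linear": [-0.009, -0.0035, 0.004], "delta_rot": [0.027, -0.074, 0]}, {"gripper": 1, "linear": [-0.012, -0.005, 0.005], "delta_rot": [0.036, -0.098, 0]}, {"gripper": 1, "linear": [-0.015, -0.006, 0.006], "delta_rot": [0.045, -0.123, 0]}, {"gripper": 1, "linear": [-0.018, -0.007, 0.007], "delta_rot": [0.054, -0.147, 0]}, {"gripper": 1, "linear": [-0.021, -0.008, 0.008], "delta_rot": [0.063, -0.172, 0]}, {"gripper": 1, "linear": [-0.024, -0.009, 0.009], "delta_rot": [0.072, -0.197, 0]}])

```text
clock: 11.2
position: [0.5426, 0.3084, 0.2096]
ee_rot: [0.178, 0.545, 0.779, 0.254]
contact_force: [0.2, -0.7, -4.2]
width: 0.0142
gripper_force: 108.6
```

send_rows(increments=[{"gripper": 1, "linear": [-0.003, -0.001, 0.0005], "delta_rot": [0.009, -0.025, 0]}, {"gripper": 1, "linear": [-0.007, -0.002, 0.001], "delta_rot": [0.018, -0.049, 0]}, {"gripper": 1, "linear": [-0.01, -0.0035, 0.0015], "delta_rot": [0.027, -0.074, 0]}, {"gripper": 1, "linear": [-0.013, -0.005, 0.002], "delta_rot": [0.036, -0.098, 0]}, {"gripper": 1, "linear": [-0.016, -0.006, 0.0025], "delta_rot": [0.045, -0.123, 0]}, {"gripper": 1, "linear": [-0.02, -0.007, 0.003], "delta_rot": [0.054, -0.147, 0]}, {"gripper": 1, "linear": [-0.023, -0.0085, 0.003], "delta_rot": [0.063, -0.172, 0]}, {"gripper": 1, "linear": [-0.026, -0.01, 0.003], "delta_rot": [0.072, -0.196, 0]}])

```text
clock: 12.0
position: [0.5175, 0.2982, 0.2129]
ee_rot: [0.233, 0.526, 0.749, 0.33]
contact_force: [0.8, -0.6, -3.8]
width: 0.014
gripper_force: 108.6
```

send_rows(increments=[{"gripper": 1, "linear": [0, 0, 0], "delta_rot": [0, 0, 0]}, {"gripper": 1, "linear": [0, 0, 0], "delta_rot": [0, 0, 0]}, {"gripper": 1, "linear": [0, 0, 0], "delta_rot": [0, 0, 0]}, {"gripper": 1, "linear": [0, 0, 0], "delta_rot": [0, 0, 0]}, {"gripper": 1, "linear": [0, 0, 0], "delta_rot": [0, 0, 0]}, {"gripper": 1, "linear": [0, 0, 0], "delta_rot": [0, 0, 0]}, {"gripper": 1, "linear": [0, 0, 0], "delta_rot": [0, 0, 0]}, {"gripper": 1, "linear": [0, 0, 0], "delta_rot": [0, 0, 0]}])

```text
clock: 12.8
position: [0.5179, 0.2991, 0.212]
ee_rot: [0.232, 0.525, 0.749, 0.33]
contact_force: [0.1, 0.3, -3.6]
width: 0.0144
gripper_force: 108.6
```

```bash
python3 - <<'E'
from rig import get_state, optics
from h import *
st=get_state()
a=optics.get_image("side")["pixels"][60:300,180:440];b=optics.get_image("scene")["pixels"][80:320,260:520]
cv2.imwrite("pics/tip.png",cv2.resize(np.hstack([a,b]),(800,369)))
print(st["position"],st["qpos"],st["contact_force"],st["moment"],st["width"])
E
```

```text
[0.51792189 0.29908789 0.21198671] [ 0.45848176  0.05658628  2.1799775  -0.82206734  0.11419561  0.8924244 ] [ 0.12274376  0.29046065 -3.57353535] [-0.34764011  1.00485834 -0.03789934] 0.014374030752730063
```

View pics/tip.png

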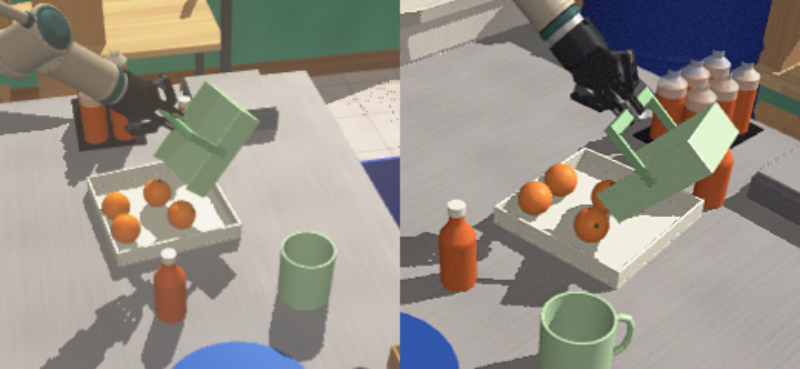

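All four mandarins lie in the tray, at side-crop (116,205), (125,228), (157,192) and (181,214). The trug is empty. I turn it back level, raising the lip only slightly until it is level, then lift.

send_rows(increments=[{"gripper": 1, "linear": [0.006, 0.003, 0.006], "delta_rot": [-0.018, 0.049, 0]}, {"gripper": 1, "linear": [0.013, 0.005, 0.011], "delta_rot": [-0.036, 0.098, 0]}, {"gripper": 1, "linear": [0.019, 0.008, 0.016], "delta_rot": [-0.054, 0.147, 0]}, {"gripper": 1, "linear": [0.026, 0.01, 0.015], "delta_rot": [-0.072, 0.196, 0]}, {"gripper": 1, "linear": [0.032, 0.012, 0.013], "delta_rot": [-0.09, 0.246, 0]}, {"gripper": 1, "linear": [0.038, 0.014, 0.011], "delta_rot": [-0.108, 0.295, 0]}, {"gripper": 1, "linear": [0.044, 0.017, 0.009], "delta_rot": [-0.126, 0.344, 0]}, {"gripper": 1, "linear": [0.05, 0.019, 0.006], "delta_rot": [-0.144, 0.393, 0]}])

```text
clock: 13.7
position: [0.5684, 0.3183, 0.2183]
ee_rot: [0.118, 0.561, 0.802, 0.166]
contact_force: [0.9, -0.5, -4.2]
width: 0.0141
gripper_force: 108.5
```

send_rows(increments=[{"gripper": 1, "linear": [0.006, 0.002, -0.003], "delta_rot": [-0.018, 0.049, 0]}, {"gripper": 1, "linear": [0.012, 0.004, -0.006], "delta_rot": [-0.036, 0.099, 0]}, {"gripper": 1, "linear": [0.018, 0.006, -0.01], "delta_rot": [-0.053, 0.148, 0]}, {"gripper": 1, "linear": [0.023, 0.008, -0.014], "delta_rot": [-0.071, 0.197, 0]}, {"gripper": 1, "linear": [0.028, 0.01, 0.002], "delta_rot": [-0.089, 0.246, 0]}, {"gripper": 1, "linear": [0.033, 0.012, 0.017], "delta_rot": [-0.107, 0.296, 0]}, {"gripper": 1, "linear": [0.038, 0.013, 0.037], "delta_rot": [-0.125, 0.345, 0]}, {"gripper": 1, "linear": [0.042, 0.015, 0.057], "delta_rot": [-0.143, 0.394, 0]}])

```text
clock: 14.5
position: [0.6112, 0.3334, 0.2757]
ee_rot: [-0.001, 0.573, 0.819, -0.004]
contact_force: [0.2, 0.2, -3.4]
width: 0.0142
gripper_force: 108.5
```

send_rows(increments=[{"gripper": 1, "linear": [0, 0, 0.01], "delta_rot": [0, 0, 0]}, {"gripper": 1, "linear": [0, 0, 0.02], "delta_rot": [0, 0, 0]}, {"gripper": 1, "linear": [0, 0, 0.02], "delta_rot": [0, 0, 0]}])

```text
clock: 14.8
position: [0.61, 0.3332, 0.2964]
ee_rot: [0.0, 0.573, 0.819, -0.003]
contact_force: [0.2, -0.2, -3.5]
width: 0.0145
gripper_force: 108.6
```

```bash
python3 - <<'E'
from rig import get_state
from h import *
st=get_state()
print(st["position"],st["ee_rot"],st["qpos"],st["contact_force"],st["moment"],st["clock"])
q=st["ee_rot"];M=R.from_quat([q[1],q[2],q[3],q[0]]).as_matrix();print(M.round(4))
E
```

```text
[0.60995857 0.33324396 0.29644271] [ 9.17239648e-05  5.73125116e-01  8.19463866e-01 -2.56229251e-03] [ 0.4015271   0.44344379  1.09005857 -0.00287556  1.61233754  0.05125082] [ 0.23283808 -0.23954645 -3.53350523] [0.03246408 0.05046236 0.00884445] 14.8
[[-0.3431  0.9393 -0.0028]
 [ 0.9393  0.343  -0.0043]
 [-0.0031 -0.0041 -1.    ]]
```

send_rows(increments=[{"gripper": 1, "linear": [-0.002, -0.012, 0], "delta_rot": [0, 0, 0]}, {"gripper": 1, "linear": [-0.006, -0.035, 0], "delta_rot": [0, 0, 0]}, {"gripper": 1, "linear": [-0.01, -0.065, 0], "delta_rot": [0, 0, -0.02]}, {"gripper": 1, "linear": [-0.016, -0.1, 0], "delta_rot": [0, 0, -0.04]}, {"gripper": 1, "linear": [-0.022, -0.135, 0], "delta_rot": [0, 0, -0.06]}, {"gripper": 1, "linear": [-0.028, -0.17, 0], "delta_rot": [0, 0, -0.08]}, {"gripper": 1, "linear": [-0.033, -0.205, 0], "delta_rot": [0, 0, -0.1]}, {"gripper": 1, "linear": [-0.039, -0.24, 0], "delta_rot": [0, 0, -0.12]}])

```text
clock: 15.6
position: [0.5688, 0.0909, 0.2944]
ee_rot: [-0.001, 0.622, 0.783, -0.004]
contact_force: [0.3, -0.1, -3.1]
width: 0.0143
gripper_force: 108.5
```

send_rows(increments=[{"gripper": 1, "linear": [-0.006, -0.035, 0], "delta_rot": [0, 0, -0.02]}, {"gripper": 1, "linear": [-0.012, -0.07, 0], "delta_rot": [0, 0, -0.04]}, {"gripper": 1, "linear": [-0.017, -0.105, 0], "delta_rot": [0, 0, -0.06]}, {"gripper": 1, "linear": [-0.023, -0.14, 0], "delta_rot": [0, 0, -0.08]}, {"gripper": 1, "linear": [-0.029, -0.175, 0], "delta_rot": [0, 0, -0.1]}, {"gripper": 1, "linear": [-0.034, -0.21, 0], "delta_rot": [0, 0, -0.11]}, {"gripper": 1, "linear": [-0.04, -0.245, 0], "delta_rot": [0, 0, -0.115]}, {"gripper": 1, "linear": [-0.045, -0.28, 0], "delta_rot": [0, 0, -0.115]}])

```text
clock: 16.4
position: [0.5235, -0.1881, 0.2945]
ee_rot: [-0.002, 0.665, 0.746, -0.004]
contact_force: [0.2, 0.3, -4.3]
width: 0.0144
gripper_force: 108.5
```

send_rows(increments=[{"gripper": 1, "linear": [-0.003, -0.022, 0], "delta_rot": [0, 0, 0]}, {"gripper": 1, "linear": [-0.006, -0.037, 0], "delta_rot": [0, 0, 0]}, {"gripper": 1, "linear": [-0.008, -0.046, 0], "delta_rot": [0, 0, 0]}, {"gripper": 1, "linear": [-0.008, -0.049, -0.01], "delta_rot": [0, 0, 0]}, {"gripper": 1, "linear": [-0.008, -0.049, -0.03], "delta_rot": [0, 0, 0]}, {"gripper": 1, "linear": [-0.008, -0.049, -0.055], "delta_rot": [0, 0, 0]}, {"gripper": 1, "linear": [-0.008, -0.049, -0.08], "delta_rot": [0, 0, 0]}, {"gripper": 1, "linear": [-0.008, -0.049, -0.1], "delta_rot": [0, 0, 0]}])

```text
clock: 17.2
position: [0.5171, -0.2339, 0.1929]
ee_rot: [-0.003, 0.665, 0.747, -0.004]
contact_force: [0.3, 0.1, -3.2]
width: 0.0143
gripper_force: 108.4
```

send_rows(increments=[{"gripper": 1, "linear": [0, 0, -0.02], "delta_rot": [0, 0, 0]}, {"gripper": 1, "linear": [0, 0, -0.04], "delta_rot": [0, 0, 0]}, {"gripper": 1, "linear": [0, 0, -0.055], "delta_rot": [0, 0, 0]}, {"gripper": 1, "linear": [0, 0, -0.065], "delta_rot": [0, 0, 0]}, {"gripper": 1, "linear": [0, 0, -0.07], "delta_rot": [0, 0, 0]}, {"gripper": 1, "linear": [0, 0, -0.07], "delta_rot": [0, 0, 0]}])

```text
clock: 17.8
position: [0.5177, -0.2352, 0.1245]
ee_rot: [-0.002, 0.665, 0.747, -0.004]
contact_force: [0.5, -0.2, -3.8]
width: 0.0141
gripper_force: 108.4
```

```bash
python3 - <<'E'
from rig import get_state, optics
from h import *
st=get_state();s=optics.get_image("side")["pixels"][100:400,190:450];c=optics.get_image("scene")["pixels"][150:400,150:475]
cv2.imwrite("pics/back.png",np.hstack([cv2.resize(s,(390,450)),cv2.resize(c,(410,450))]))
print(st["position"],st["contact_force"],st["moment"])
E
```

```text
[ 0.51770705 -0.23519269  0.12451843] [ 0.46602698 -0.21791644 -3.80485752] [0.00436804 0.04776065 0.00660562]
```

View pics/back.png

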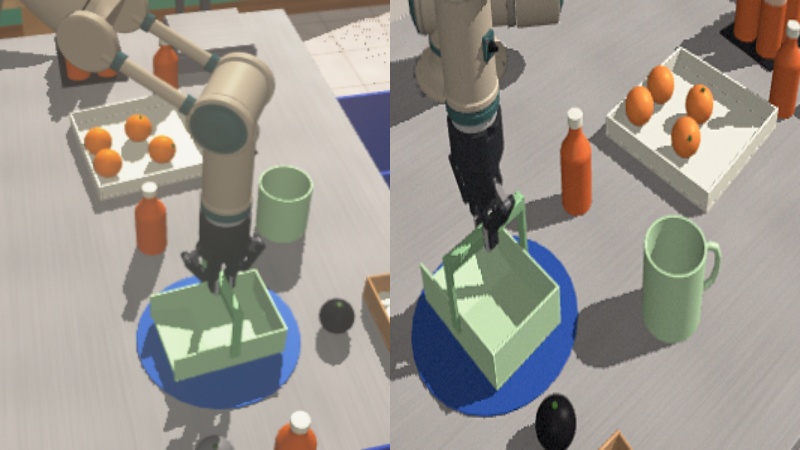

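The trug hangs just above the middle of the mat, the four mandarins are in the tray, and the bottles and jug are standing. I lower it to contact.

send_rows(increments=[{"gripper": 1, "linear": [0, 0, -0.003], "delta_rot": [0, 0, 0]}, {"gripper": 1, "linear": [0, 0, -0.005], "delta_rot": [0, 0, 0]}, {"gripper": 1, "linear": [0, 0, -0.007], "delta_rot": [0, 0, 0]}, {"gripper": 1, "linear": [0, 0, -0.0075], "delta_rot": [0, 0, 0]}, {"gripper": 1, "linear": [0, 0, -0.0075], "delta_rot": [0, 0, 0]}], newtons=40)

```text
clock: 18.4
position: [0.5179, -0.236, 0.1176]
ee_rot: [-0.001, 0.665, 0.747, -0.004]
contact_force: [0.3, -0.1, -2.4]
width: 0.0143
gripper_force: 108.6
```

send_rows(increments=[{"gripper": 1, "linear": [0, 0, -0.001], "delta_rot": [0, 0, 0]}, {"gripper": 1, "linear": [0, 0, -0.0015], "delta_rot": [0, 0, 0]}, {"gripper": 1, "linear": [0, 0, -0.0015], "delta_rot": [0, 0, 0]}])

```text
clock: 18.7
position: [0.5176, -0.2363, 0.1171]
ee_rot: [-0.001, 0.665, 0.747, -0.004]
contact_force: [-3.9, -0.8, 5.2]
width: 0.0143
gripper_force: 109.7
```

Force turned to +5 N, so it is standing. I release it and back off upward.

send_rows(increments=[{"gripper": 0.6, "linear": [0, 0, 0], "delta_rot": [0, 0, 0]}, {"gripper": 0.2, "linear": [0, 0, 0], "delta_rot": [0, 0, 0]}, {"gripper": -0.4, "linear": [0, 0, 0], "delta_rot": [0, 0, 0]}, {"gripper": -1, "linear": [0, 0, 0], "delta_rot": [0, 0, 0]}, {"gripper": -1, "linear": [0, 0, 0], "delta_rot": [0, 0, 0]}, {"gripper": -1, "linear": [0, 0, 0], "delta_rot": [0, 0, 0]}, {"gripper": -1, "linear": [0, 0, 0], "delta_rot": [0, 0, 0]}, {"gripper": -1, "linear": [0, 0, 0], "delta_rot": [0, 0, 0]}])

```text
clock: 19.5
position: [0.5179, -0.2359, 0.1161]
ee_rot: [-0.001, 0.665, 0.747, -0.004]
contact_force: [0.7, -1.1, -0.3]
width: 0.0855
gripper_force: 0.0
```

send_rows(increments=[{"gripper": -1, "linear": [0, 0, 0.01], "delta_rot": [0, 0, 0]}, {"gripper": -1, "linear": [0, 0, 0.03], "delta_rot": [0, 0, 0]}, {"gripper": -1, "linear": [0, 0, 0.055], "delta_rot": [0, 0, 0]}, {"gripper": -1, "linear": [0, 0, 0.085], "delta_rot": [0, 0, 0]}, {"gripper": -1, "linear": [0, 0, 0.115], "delta_rot": [0, 0, 0]}, {"gripper": -1, "linear": [0, 0, 0.14], "delta_rot": [0, 0, 0]}, {"gripper": -1, "linear": [0, 0, 0.15], "delta_rot": [0, 0, 0]}, {"gripper": -1, "linear": [0, 0, 0.15], "delta_rot": [0, 0, 0]}])

```text
clock: 20.3
position: [0.5186, -0.2363, 0.268]
ee_rot: [0.001, 0.665, 0.747, -0.003]
contact_force: [-0.2, 0.8, -0.9]
width: 0.0853
gripper_force: 0.0
```

```bash
python3 - <<'E'
from rig import get_state, optics
from h import *
st=get_state();w=optics.get_image("wrist");s=optics.get_image("side")
cv2.imwrite("pics/end.png",np.hstack([cv2.resize(s["pixels"],(400,300)),cv2.resize(w["pixels"],(400,300))]))
print(st["position"],st["contact_force"],st["clock"],st["width"])
E
```

```text
[ 0.51858693 -0.23630078  0.26795417] [-0.20812618  0.8174999  -0.92939901] 20.3 0.08526806940867392
```

View pics/end.png

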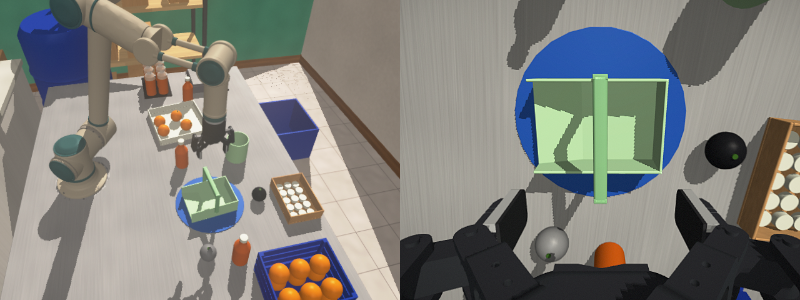

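The empty trug stands upright and centred on the mat at (600,130) in the wrist half. The four mandarins are in the tray, the bottles and jug are standing, and the gripper is clear.

```bash
python3 -c "
from rig import sign_off
print(sign_off())"
```

```text
the job is handed in; nothing more can be done
None
```

Job handed in at about 20 s on the robot's clock: all four mandarins are in the tray, the empty trug stands upright in the middle of its mat, the bottles and jug are still standing, and the gripper touches nothing; the sign-off gave no verdict.

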